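# Press the lids home on two paint tins

### The job

Both paint tins must be tightly closed: lift the re-formed lid out of the die, put it on the open tin and press it down until it is fully home on the rim, and also press fully home the lid that is only resting, raised, on its tin. Leave the tins standing where they are, and do not disturb the tin that is already closed or the other things on the bench.

Things in the scene. Friction and masses are not known exactly. Their poses are not given: they have to be found in the camera images.
- tin_open: upright steel paint tin without a lid, 90 mm dia, 78 mm tall, loose, about 0.6 kg. Origin: centre of its underside; z up. Mouth 76 mm dia; a black rubber seal disc 6 mm below the rim slides down stiffly (about 10 N) and stays where pushed. lid_die goes here: merely laid on, its origin is 72 mm above the tin's origin; fully home (flange on the rim), 64 mm.
- tin_proud: second upright tin, same size, weight, seal and origin as tin_open, with lid_proud merely resting on its seal, flange 8 mm above the rim. Pressed down with a bit over 10 N the lid sinks and stays; fully home its flange lies on the rim, lid origin 64 mm above the tin's origin.
- lid_proud: lid resting raised and centred on tin_proud: steel, 60 g, 39 mm tall. Plug 71 mm dia, 14 mm deep (lowest 4 mm tapers to 60); flange 84 mm dia, 14 to 17 mm above the origin; round boss to grip by its sides or press, 34 mm dia, 17 to 39 mm above the origin. Origin: centre of the plug's underside; z up.
- lid_die: lid lying boss up in the die, with 3 mm of play sideways: steel, 60 g, 39 mm tall. Plug 71 mm dia, 14 mm deep (lowest 4 mm tapers to 60); flange 84 mm dia, 14 to 17 mm above the origin; round boss to grip by its sides or press, 34 mm dia, 17 to 39 mm above the origin. Origin: centre of the plug's underside; z up.
- die: lower half of a lid-forming die: fixed aluminium block 110 x 110 mm, 50 mm tall, with a round cavity 91 mm dia, 18 mm deep in its top; the lid lies plug down on the cavity floor (32 mm above the bench), flange just below the top face, boss standing 21 mm above it. Origin: centre of the underside; z up, x and y along its sides.
- tin_closed: bystander: a third tin of the same size (90 mm in diameter), already closed, its lid flat on the rim and 103 mm to the top of the boss; loose, 0.65 kg. Origin: centre of its underside.
- die_top: bystander: the die's loose upper half, a round aluminium block 104 mm in diameter with a narrower hub (44 mm in diameter) on top, 45 mm tall. Origin: centre of its underside.
- hammer: bystander: a hammer 260 mm long, lying on the bench. Origin: mid-length on its underside; x along the handle towards the head.
- brush_jar: bystander: a glass jar 74 mm in diameter and 85 mm tall holding three brushes that reach 160 mm high. Origin: centre of its underside.
Mind the look-alikes: they are no part of the job. Leave any green look-alike of the lid_proud alone. Leave any pink look-alike of the lid_die alone.

How it is judged:
At the end, for the whole second after the job is handed in: lid_die is on tin_open and lid_proud on tin_proud, each centred within 6 mm, level within 0.06 rad and fully home (lid origin less than 66.5 mm above the tin's origin); both tins upright (0.06 rad), within 50 mm of where they began, all at rest (horizontal distance between lid_die and tin_open below 0.006 m and z of lid_die in the frame of tin_open between 0.06 and 0.0665 m and angle between the z axis of lid_die and the z axis of tin_open, either way round below 0.06 rad and angle between each of tin_open, tin_proud's own z axis and vertical below 0.06 rad and angle between each of lid_die, lid_proud's own z axis and vertical below 0.12 rad and distance of each of tin_open, tin_proud from where it was at the start of the episode below 0.05 m and linear speed of each of lid_die, tin_open, lid_proud, tin_proud below 0.02 m/s and horizontal distance between lid_proud and tin_proud below 0.006 m and z of lid_proud in the frame of tin_proud between 0.06 and 0.0665 m and angle between the z axis of lid_proud and the z axis of tin_proud, either way round below 0.06 rad); the robot touches nothing.
It fails at once if the closed tin is moved by more than 40 mm (distance of tin_closed from where it was at the start of the episode above 0.04 m).
It fails at once if the die's upper half is moved by more than 40 mm (distance of die_top from where it was at the start of the episode above 0.04 m).
It fails at once if the hammer is moved by more than 40 mm (distance of hammer from where it was at the start of the episode above 0.04 m).
It fails at once if the brush jar is moved by more than 40 mm (distance of brush_jar from where it was at the start of the episode above 0.04 m).
It fails at once if a tin or the brush jar is tipped by more than 0.35 rad (angle between any of tin_open, tin_proud, tin_closed, brush_jar's own z axis and vertical above 0.35 rad).
It also fails if it takes over 58 s, if anything falls off the work surface, if the arm or the gripper's body presses on something with over 40 N, if the wrist force passes 120 N, or if a joint passes its speed limit or range.

### The arm

A 6-joint arm with a two-finger parallel gripper is mounted at the origin on the work surface. World frame = base frame: x ahead of the robot, y to its left, z up, the work surface at z = 0. Lengths are in m, angles in rad, forces in N, time in s.
With the tool pointing down it reaches from about 0.25 to 0.725 m from the base axis. Payload 4 kg.
Tool frame: the origin (TCP) lies at the very end of the fingers, on their centre line; the grasp point (between the pads) lies 19 mm behind it; z points along the fingers, y is the line along which they close (so a half turn about z gives the same grasp; the last joint's range is limited). The gripper opens to 85 mm and grips with 20 to 120 N. Pads are 22 mm wide; open, the fingers measure 114 mm over their backs; the gripper's body (76 mm by 85 mm) begins 54 mm behind the grasp point. The pads swing forward as they close: fully open they stand 13 mm farther back than shut.
Start: joints at [1.155, 0.241, 0.005, 1.335, 0, 1.571], TCP at [0.202, 0.457, 0.231] pointing down, gripper open.
Joint ranges: [-2.72, 2.72], [-1.05, 1.87], [-1.09, 1.28], [-1.99, 2.15], [-1.42, 1.44], [-3.14, 3.14]. Speed limits (rad/s): [2.79, 2.79, 3.14, 3.14, 3.14, 3.14].

### API

Orientations are given as a unit quaternion [x, y, z, w].
In Python, from workcell import monitor, viewer, job gives the robot as it stands.
- The arm moves only by the tool arm_command, never from a script. Its argument "increments" is a list of rows, each an object of numbers: "dx", "dy", "dz": the shift along the tool's x, y, z in cm; "wx", "wy", "wz": the turn, a rotation vector about the tool's x, y, z in rad; "grip": the finger opening in cm, from 0 to 8.54. In form: [{"dx": .., "dy": .., "dz": .., "wx": .., "wy": .., "wz": .., "grip": ..}, ...]. A call has 1 to 10 rows; each row is the pose to reach, as a shift and turn from the pose commanded when the call began, along the tool's axes at that moment; what a row does not reach only later rows make up. A row lasts 1/10 s, in which the tool goes at most 50 mm and 8.59 degrees, less where a joint would pass 70% of its speed; a pose out of reach is approached as far as the arm can. A call with a gripper value outside its range is refused whole. The fingers move at their own pace and stop on an object; the grip force is fixed at half the most. Time passes only in rows, so rows that repeat a pose let the fingers close. It gives the time, the measured TCP pose, the force, the opening and the grip force at its end, in the units of the state.
- monitor.get_obs(): the state, without advancing time (a new reading comes with each control period).
- viewer.camera(name): name is "scene" or "top" or "wrist"; returns (picture, depth): 480x640x3 uint8, red, green, blue; 480x640 float32, m along the optical axis (not along the pixel's ray), 0 where there is no reading.
- viewer.get_calibration(name): a dict with "fovy" (degrees; the focal length in pixels is half the picture's height over the tangent of half this angle, whatever the lens; pixels are square), "cx", "cy" (the principal point, pixels), "view" (4x4, takes a point from world to camera coordinates). Camera axes: x right, y up, looking along -z (the intrinsics and any distortion apply to the point x, -y, -z); pixel columns grow to the right and rows downward; lengths in m; the calibration is good to about 2 mm. The wrist camera is an equidistant fisheye: a pixel r from the principal point sees the ray r / f radians off the axis. A picture is of the moment at which its call begins: read the wrist's pose just before it. get_calibration takes no time and is no camera call; for the wrist camera it gives the pose at the moment of the call.
- job.job_done(): hands the job in; it is judged then, once.
The state is a dict: "clock": time; "joint_pos": joint angles; "joint_vel": joint speeds; "tau": joint torques, N m; "eef_pos": TCP position; "tool_rot": TCP orientation; "ft_force": force on the tool from outside, world axes, zero at the start; "ft_torque": the same for the moment, N m; "grip_width": finger opening in m; "grasp_force": force on a finger pad.
Only numpy, scipy, OpenCV 4.12 (cv2) and the standard library are available. Lean on these libraries where they do the work, as an engineer would, in place of code of your own. Each camera call takes 0.05 s, during which the arm holds its last target. There are 200 camera calls.

## Working session

There is one attempt and no reset: what is moved stays moved. The work goes in short steps, Python scripts to look and compute and a tool call to move; the robot and the scene stay as the last step left them, time stands still between calls to the robot, and variables do not carry over. Pictures are saved under pics/ and viewed, at most 10 in all, crops included, and the job is handed in when it is done.

Besides the shell and the picture viewer there is one more tool, called by a JSON object that holds its "api" and its "payload". arm_command: Moves the arm, as the interface text tells. Its arguments: {"type":"object","properties":{"increments":{"type":"array","items":{"type":"object","properties":{"dx":{"type":"number"},"dy":{"type":"number"},"dz":{"type":"number"},"wx":{"type":"number"},"wy":{"type":"number"},"wz":{"type":"number"},"grip":{"type":"number"}}}}},"required":["increments"]}

```bash
mkdir -p pics
cat > h.py <<'E'
import numpy as np, cv2
from workcell import monitor, viewer, job
def grab(n):
    c=viewer.get_calibration(n); p,d=viewer.camera(n); np.savez('pics/%s.npz'%n,p=p,d=d,view=c['view'],k=[c['fovy'],c['cx'],c['cy']]); return c,p,d
def load(n):
    z=np.load('pics/%s.npz'%n); return z['p'],z['d'],z['view'],z['k']
def pts(d,view,k):
    f=240/np.tan(np.radians(k[0]/2)); v,u=np.mgrid[:480,:640]
    P=np.stack([(u-k[1])/f*d,-(v-k[2])/f*d,-d,np.ones_like(d)],-1)
    return (P@np.linalg.inv(view).T)[...,:3]
E
python3 - <<'E'
from h import *
o=monitor.get_obs(); print(o)
for n in ('scene','top'):
    c,p,d=grab(n); print(n,c); cv2.imwrite(f'pics/{n}0.png',p[...,::-1]); print((d==0).mean())
E
```

```text
{'clock': 0.0, 'joint_pos': array([1.15501399e+00, 2.41398838e-01, 3.71872207e-03, 1.33521704e+00,
       1.49473122e-05, 1.57077152e+00]), 'joint_vel': array([-7.96413759e-05,  8.97285279e-04, -2.39397722e-04,  6.56290863e-04,
        1.03535766e-03, -5.61496219e-04]), 'tau': array([-4.59149742e-04, -3.72319114e+01,  2.52408010e+01,  1.69328449e-02,
       -6.91414721e-05,  7.57820686e-06]), 'eef_pos': array([0.20168946, 0.45681493, 0.23041794]), 'tool_rot': array([ 2.06384694e-01,  9.78470365e-01, -1.02625211e-03, -2.24127815e-04]), 'ft_force': array([-0.16749205, -1.10928661,  1.0625674 ]), 'ft_torque': array([-0.01133586, -0.00156511,  0.01895233]), 'grasp_force': 0.0, 'grip_width': 0.08510522039292262}
scene {'fovy': 46.47884148643796, 'cx': 318.28649465208014, 'cy': 244.18479787462002, 'view': array([[ 8.79143401e-01,  4.76557287e-01,  1.82068629e-04,
        -4.95254569e-01],
       [-3.43501243e-01,  6.33419350e-01,  6.93387931e-01,
         1.17318979e-01],
       [ 3.30323745e-01, -6.09649964e-01,  7.20564462e-01,
        -1.61594016e+00],
       [ 0.00000000e+00,  0.00000000e+00,  0.00000000e+00,
         1.00000000e+00]])}
0.004222005208333333
top {'fovy': 48.767156412123775, 'cx': 324.463011057043, 'cy': 245.0819051681634, 'view': array([[-2.60552313e-02, -9.99660253e-01,  7.09085449e-04,
         6.13570895e-03],
       [ 9.97642078e-01, -2.59575635e-02,  6.35333748e-02,
        -5.73455428e-01],
       [-6.34933834e-02,  2.36279026e-03,  9.97979462e-01,
        -1.29145531e+00],
       [ 0.00000000e+00,  0.00000000e+00,  0.00000000e+00,
         1.00000000e+00]])}
0.004020182291666666
```

View pics/scene0.png

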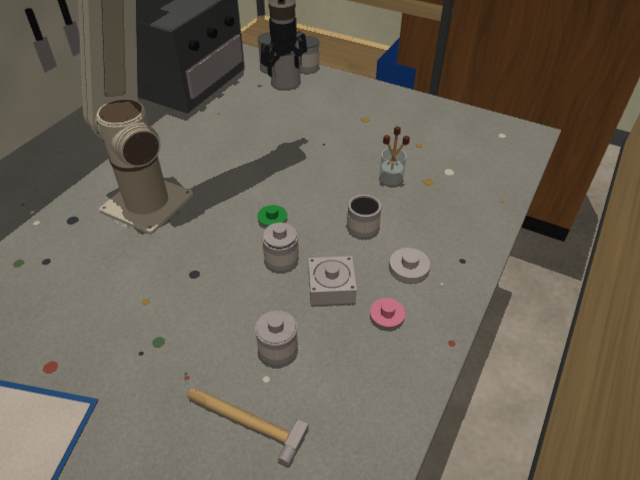

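View pics/top0.png

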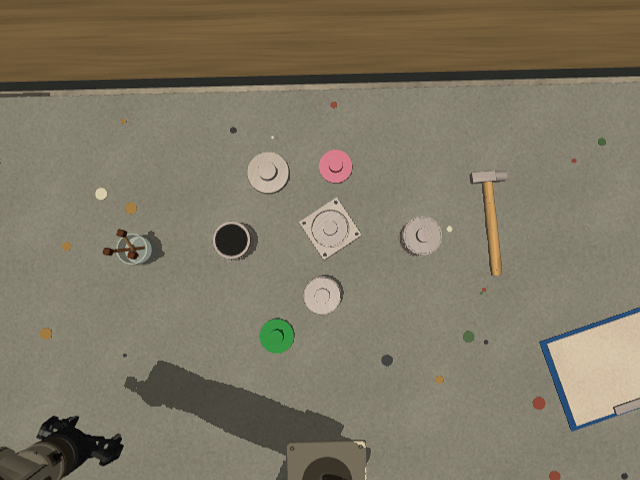

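The scene shows the open tin at scene (364,213) / top (232,240). The die, with the steel lid in it, is at (332,278) / (330,228). The two lidded tins are at (281,245) / (322,296) and (277,337) / (421,236), and one of them must be the proud one. Look-alikes: a green lid at (272,215) / (277,336), a pink lid at (388,312) / (336,166), and die_top at (410,264) / (268,172). Next I'll measure heights and centres in both views.

Run:
```python
from h import *
def circ(P):
    A=np.c_[2*P,np.ones(len(P))]; s=np.linalg.lstsq(A,(P**2).sum(1),rcond=None)[0]; return s[:2],np.sqrt(s[2]+s[0]**2+s[1]**2)
c={'top':{'open':(232,240),'die':(330,228),'tA':(322,296),'tB':(421,236)},'scene':{'open':(364,213),'die':(332,278),'tA':(281,245),'tB':(277,337)}}
for n in c:
    p,d,view,k=load(n); P=pts(d,view,k)
    print(n,'bench z',np.median(P[380:400,230:260,2]) if n=='top' else np.median(P[180:200,250:260,2]))
    for o,(u,v) in c[n].items():
        Q=P[v-50:v+50,u-50:u+50].reshape(-1,3); Q=Q[(Q[:,2]>0.02)]
        ref=P[v-3:v+4,u-3:u+4].reshape(-1,3).mean(0)
        Q=Q[np.hypot(*(Q[:,:2]-ref[:2]).T)<.08]
        h=np.histogram(Q[:,2],np.arange(.02,.13,.002)); 
        print(n,o,ref.round(4),[(round(float(e),3),int(m)) for m,e in zip(*h) if m>25])
        T=np.percentile(Q[:,2],99); B=Q[Q[:,2]>T-.006]; print('   top z',T.round(4),'minEnclosing',[np.round(x,4) for x in cv2.minEnclosingCircle(B[:,:2].astype(np.float32))],'mean',B.mean(0).round(4),len(B))
p=load('scene')[0]; a=cv2.resize(p[205:375,230:410],None,fx=3.3,fy=3.3,interpolation=cv2.INTER_CUBIC); cv2.imwrite('pics/crop1.png',a[...,::-1])
```

```text
top bench z 0.0005569524392886605
top open [0.5877 0.2102 0.0731] [(0.068, 81), (0.07, 194), (0.072, 248), (0.074, 223), (0.076, 141), (0.078, 119), (0.08, 80)]
   top z 0.0824 minEnclosing [array([0.5872, 0.2118]), np.float64(0.0449)] mean [0.5871 0.2134 0.079 ] 326
top die [ 0.6103 -0.0229  0.0724] [(0.03, 39), (0.032, 31), (0.034, 38), (0.044, 63), (0.046, 234), (0.048, 462), (0.05, 507), (0.052, 322), (0.054, 121), (0.068, 27), (0.07, 36), (0.072, 51)]
   top z 0.0744 minEnclosing [array([ 0.6112, -0.0217]), np.float64(0.0169)] mean [ 0.6112 -0.0216  0.0724] 141
top tA [4.512e-01 1.000e-04 1.118e-01] [(0.076, 35), (0.078, 36), (0.084, 48), (0.086, 157), (0.088, 249), (0.09, 229), (0.092, 123), (0.108, 30), (0.11, 53), (0.112, 46)]
   top z 1.3253 minEnclosing [array([ 0.4903, -0.0057]), np.float64(0.0001)] mean [ 0.4903 -0.0057  1.3253] 33
top tB [ 0.5832 -0.2324  0.1041] [(0.074, 36), (0.076, 92), (0.078, 207), (0.08, 292), (0.082, 226), (0.084, 111), (0.086, 30), (0.1, 39), (0.102, 44), (0.104, 49)]
   top z 0.107 minEnclosing [array([ 0.5864, -0.2398]), np.float64(0.0172)] mea
[... 648 characters left out ...]
] mean [ 0.6126 -0.0222  0.0713] 125
scene tA [ 0.4727 -0.0263  0.086 ] [(0.048, 26), (0.05, 32), (0.054, 27), (0.072, 34), (0.074, 33), (0.076, 43), (0.078, 44), (0.086, 65), (0.088, 175), (0.09, 143), (0.092, 46), (0.108, 26), (0.11, 55), (0.112, 27)]
   top z 0.1134 minEnclosing [array([ 0.4513, -0.    ]), np.float64(0.0194)] mean [4.532e-01 1.000e-04 1.111e-01] 116
scene tB [ 0.6042 -0.2612  0.0818] [(0.052, 31), (0.056, 26), (0.058, 30), (0.06, 26), (0.064, 26), (0.074, 35), (0.076, 96), (0.078, 212), (0.08, 296), (0.082, 223), (0.084, 60), (0.1, 42), (0.102, 60), (0.104, 50)]
   top z 0.1058 minEnclosing [array([ 0.5883, -0.2392]), np.float64(0.0181)] mean [ 0.5883 -0.2397  0.1035] 166
```

View pics/crop1.png

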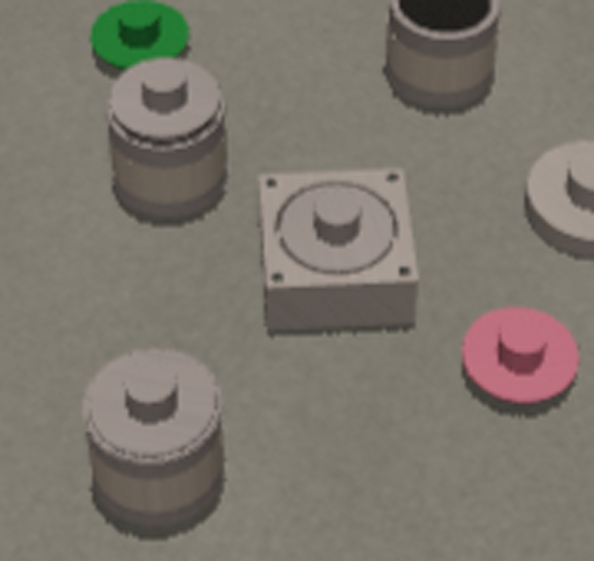

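Crop: the left-rear tin (crop (167,110)) shows a dark gap under its flange and a boss top at 0.111 m in both views, so it is tin_proud, at (0.451, 0.000). The front-left tin (crop (152,410)) is flush, with its boss top at 0.104 m, so it is tin_closed. The steel lid in the die is at (0.612, -0.022), boss top 0.072 m.

Tool axes: x = (-0.915, 0.404), y = (0.404, 0.915). First I move above tin_proud and close the fingers.

{"api": "arm_command", "payload": {"increments": [{"dx": -4.1,"dy": -3.2,"grip": 0},{"dx": -8.2,"dy": -6.4,"grip": 0},{"dx": -12.4,"dy": -9.5,"grip": 0},{"dx": -16.5,"dy": -12.7,"grip": 0},{"dx": -20.6,"dy": -15.9,"grip": 0},{"dx": -24.8,"dy": -19,"grip": 0},{"dx": -28.9,"dy": -22.2,"grip": 0},{"dx": -33,"dy": -25.4,"grip": 0},{"dx": -37.1,"dy": -28.6,"grip": 0},{"dx": -41.3,"dy": -31.7,"grip": 0}]}}

```text
validation failed for argument at $.in...
```

{"api": "arm_command", "payload": {"increments": [{"grip": 0},{"grip": 0},{"grip": 0},{"grip": 0},{"grip": 0}]}}

```text
validation failed for argument at $.in...
```

{"api": "arm_command", "payload": {"increments": [{"dx": -4.1,"dy": -3.2,"dz": 0,"wx": 0,"wy": 0,"wz": 0,"grip": 0.1}]}}

```text
clock: 0.2
eef_pos: [0.2245, 0.4163, 0.2302]
tool_rot: [0.203, 0.979, 0.001, -0.0]
ft_force: [2.1, -1.7, -0.1]
grip_width: 0.0732
grasp_force: 0.0
```

{"api": "arm_command", "payload": {"increments": [{"dx": -4.1,"dy": -3.2,"dz": 0,"wx": 0,"wy": 0,"wz": 0,"grip": 0},{"dx": -8.3,"dy": -6.3,"dz": 0,"wx": 0,"wy": 0,"wz": 0,"grip": 0},{"dx": -12.4,"dy": -9.5,"dz": 0,"wx": 0,"wy": 0,"wz": 0,"grip": 0},{"dx": -16.5,"dy": -12.7,"dz": 0,"wx": 0,"wy": 0,"wz": 0,"grip": 0},{"dx": -20.7,"dy": -15.8,"dz": 0,"wx": 0,"wy": 0,"wz": 0,"grip": 0},{"dx": -24.8,"dy": -19,"dz": 0,"wx": 0,"wy": 0,"wz": 0,"grip": 0},{"dx": -28.9,"dy": -22.2,"dz": 0,"wx": 0,"wy": 0,"wz": 0,"grip": 0},{"dx": -33.1,"dy": -25.3,"dz": 0,"wx": 0,"wy": 0,"wz": 0,"grip": 0},{"dx": -37.2,"dy": -28.5,"dz": 0,"wx": 0,"wy": 0,"wz": 0,"grip": 0},{"dx": -37.2,"dy": -28.5,"dz": 0,"wx": 0,"wy": 0,"wz": 0,"grip": 0}]}}

```text
clock: 1.2
eef_pos: [0.4521, -0.0013, 0.2309]
tool_rot: [0.209, 0.978, -0.0, 0.0]
ft_force: [-0.7, 0.9, 0.2]
grip_width: 0.0001
grasp_force: 0.0
```

{"api": "arm_command", "payload": {"increments": [{"dx": 0,"dy": 0,"dz": 0,"wx": 0,"wy": 0,"wz": 0,"grip": 0},{"dx": 0,"dy": 0,"dz": 0,"wx": 0,"wy": 0,"wz": 0,"grip": 0},{"dx": 0,"dy": 0,"dz": 0,"wx": 0,"wy": 0,"wz": 0,"grip": 0}]}}

```text
clock: 1.5
eef_pos: [0.45, 0.0033, 0.2311]
tool_rot: [0.206, 0.979, 0.0, -0.001]
ft_force: [0.5, 0.2, -1.0]
grip_width: 0.0
grasp_force: 0.0
```

```bash
cat >> h.py <<'E'
def wpts(d,view,k):
    f=240/np.tan(np.radians(k[0]/2)); v,u=np.mgrid[:480,:640]; x=u-k[1]; y=v-k[2]; r=np.hypot(x,y)+1e-9; th=r/f
    t=np.tan(np.minimum(th,1.45)); P=np.stack([x/r*t*d,-y/r*t*d,-d,np.ones_like(d)],-1)
    return (P@np.linalg.inv(view).T)[...,:3]
def fit(P,c,z0,z1,rad):
    Q=P.reshape(-1,3); Q=Q[(Q[:,2]>z0)&(Q[:,2]<z1)&(np.hypot(Q[:,0]-c[0],Q[:,1]-c[1])<rad)]
    (cx,r)=cv2.minEnclosingCircle(Q[:,:2].astype(np.float32)); return np.round(cx,4),round(r,4),Q.mean(0).round(4),len(Q)
E
python3 - <<'E'
from h import *
print(monitor.get_obs()['eef_pos']); c,p,d=grab('wrist'); print(monitor.get_obs()['eef_pos'],c['fovy'],c['cx'],c['cy'])
P=wpts(d,c['view'],[c['fovy'],c['cx'],c['cy']])
print('A boss',fit(P,(.451,0),.102,.118,.03),'flange',fit(P,(.451,0),.082,.097,.05))
print('die boss',fit(P,(.611,-.022),.064,.08,.03)); print('open rim',fit(P,(.587,.211),.074,.084,.055))
cv2.imwrite('pics/w1.png',p[...,::-1])
E
```

```text
[0.45003628 0.00329165 0.2310725 ]
[0.4501095  0.00344577 0.23122069] 65.70646984690485 319.38175046592204 235.60594392656182
A boss (array([0.4518, 0.0005]), 0.0174, array([0.451 , 0.001 , 0.1105]), 1664) flange (array([4.519e-01, 4.000e-04]), 0.0423, array([0.4491, 0.0015, 0.0889]), 6527)
die boss (array([0., 0.]), 0.0, array([nan, nan, nan]), 0)
open rim (array([0.5883, 0.211 ]), 0.0463, array([0.5849, 0.209 , 0.0774]), 1503)h.py:17: RuntimeWarning: Mean of empty slice.
  (cx,r)=cv2.minEnclosingCircle(Q[:,:2].astype(np.float32)); return np.round(cx,4),round(r,4),Q.mean(0).round(4),len(Q)
  ret = um.true_divide(
```

View pics/w1.png

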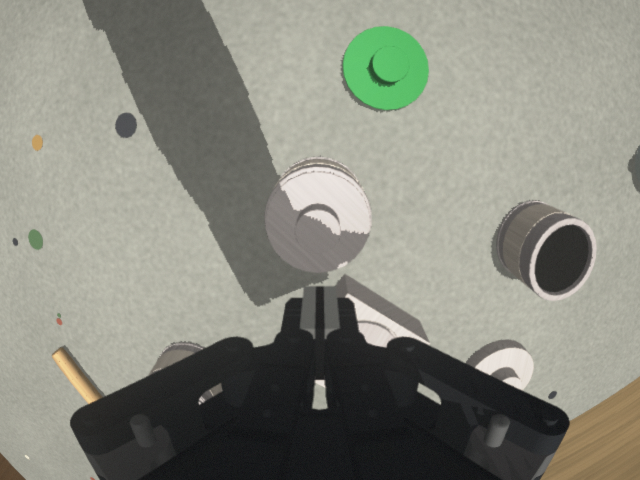

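The wrist view confirms it: tin_proud is directly ahead at (318,222), with the rim visible below its raised flange, and the green lid is at (386,68). The boss centre is (0.4517, 0.0004), so I go down to just above it.

{"api": "arm_command", "payload": {"increments": [{"dx": -0.27,"dy": -0.2,"dz": 3.5,"wx": 0,"wy": 0,"wz": 0,"grip": 0},{"dx": -0.27,"dy": -0.2,"dz": 7,"wx": 0,"wy": 0,"wz": 0,"grip": 0},{"dx": -0.27,"dy": -0.2,"dz": 10,"wx": 0,"wy": 0,"wz": 0,"grip": 0},{"dx": -0.27,"dy": -0.2,"dz": 11.3,"wx": 0,"wy": 0,"wz": 0,"grip": 0},{"dx": -0.27,"dy": -0.2,"dz": 11.3,"wx": 0,"wy": 0,"wz": 0,"grip": 0},{"dx": -0.27,"dy": -0.2,"dz": 11.3,"wx": 0,"wy": 0,"wz": 0,"grip": 0}]}}

```text
clock: 2.15
eef_pos: [0.4524, 0.0003, 0.1188]
tool_rot: [0.206, 0.979, 0.0, 0.0]
ft_force: [-0.3, 0.1, 0.4]
grip_width: -0.0002
grasp_force: 0.0
```

{"api": "arm_command", "payload": {"increments": [{"dx": 0,"dy": 0,"dz": 0.2,"wx": 0,"wy": 0,"wz": 0,"grip": 0},{"dx": 0,"dy": 0,"dz": 0.4,"wx": 0,"wy": 0,"wz": 0,"grip": 0},{"dx": 0,"dy": 0,"dz": 0.6,"wx": 0,"wy": 0,"wz": 0,"grip": 0},{"dx": 0,"dy": 0,"dz": 0.8,"wx": 0,"wy": 0,"wz": 0,"grip": 0},{"dx": 0,"dy": 0,"dz": 0.8,"wx": 0,"wy": 0,"wz": 0,"grip": 0}]}}

```text
clock: 2.65
eef_pos: [0.4528, -0.0006, 0.1107]
tool_rot: [0.206, 0.978, 0.0, 0.0]
ft_force: [-0.5, 0.1, 2.4]
grip_width: 0.0
grasp_force: 0.9
```

{"api": "arm_command", "payload": {"increments": [{"dx": 0,"dy": 0,"dz": 0.1,"wx": 0,"wy": 0,"wz": 0,"grip": 0},{"dx": 0,"dy": 0,"dz": 0.2,"wx": 0,"wy": 0,"wz": 0,"grip": 0},{"dx": 0,"dy": 0,"dz": 0.3,"wx": 0,"wy": 0,"wz": 0,"grip": 0},{"dx": 0,"dy": 0,"dz": 0.4,"wx": 0,"wy": 0,"wz": 0,"grip": 0},{"dx": 0,"dy": 0,"dz": 0.5,"wx": 0,"wy": 0,"wz": 0,"grip": 0},{"dx": 0,"dy": 0,"dz": 0.6,"wx": 0,"wy": 0,"wz": 0,"grip": 0},{"dx": 0,"dy": 0,"dz": 0.6,"wx": 0,"wy": 0,"wz": 0,"grip": 0}]}}

```text
clock: 3.35
eef_pos: [0.4529, -0.0006, 0.1054]
tool_rot: [0.206, 0.978, 0.0, 0.001]
ft_force: [-1.6, 0.7, 8.2]
grip_width: 0.0002
grasp_force: 4.0
```

{"api": "arm_command", "payload": {"increments": [{"dx": 0,"dy": 0,"dz": 0.1,"wx": 0,"wy": 0,"wz": 0,"grip": 0},{"dx": 0,"dy": 0,"dz": 0.2,"wx": 0,"wy": 0,"wz": 0,"grip": 0},{"dx": 0,"dy": 0,"dz": 0.2,"wx": 0,"wy": 0,"wz": 0,"grip": 0}]}}

```text
clock: 3.65
eef_pos: [0.4529, -0.0006, 0.1034]
tool_rot: [0.206, 0.978, 0.0, 0.001]
ft_force: [-2.9, 0.9, 8.3]
grip_width: -0.0001
grasp_force: 4.0
```

{"api": "arm_command", "payload": {"increments": [{"dx": 0,"dy": 0,"dz": 0.1,"wx": 0,"wy": 0,"wz": 0,"grip": 0},{"dx": 0,"dy": 0,"dz": 0.1,"wx": 0,"wy": 0,"wz": 0,"grip": 0}]}}

```text
clock: 3.85
eef_pos: [0.4529, -0.0006, 0.103]
tool_rot: [0.206, 0.978, 0.0, 0.001]
ft_force: [-3.8, 0.4, 12.4]
grip_width: -0.0004
grasp_force: 6.4
```

{"api": "arm_command", "payload": {"increments": [{"dx": 0,"dy": 0,"dz": 0.1,"wx": 0,"wy": 0,"wz": 0,"grip": 0},{"dx": 0,"dy": 0,"dz": 0.1,"wx": 0,"wy": 0,"wz": 0,"grip": 0}]}}

```text
clock: 4.05
eef_pos: [0.453, -0.0006, 0.103]
tool_rot: [0.206, 0.978, 0.0, 0.001]
ft_force: [-6.5, -0.6, 19.2]
grip_width: 0.0
grasp_force: 10.1
```

It bottomed out at 0.103 m with the force rising to 19 N, so it is home. Now I retreat and go above the die with the fingers open.

{"api": "arm_command", "payload": {"increments": [{"dx": 0,"dy": 0,"dz": -1,"wx": 0,"wy": 0,"wz": 0,"grip": 0},{"dx": 0,"dy": 0,"dz": -4,"wx": 0,"wy": 0,"wz": 0,"grip": 0},{"dx": 0,"dy": 0,"dz": -8,"wx": 0,"wy": 0,"wz": 0,"grip": 3},{"dx": -4,"dy": 1.1,"dz": -9,"wx": 0,"wy": 0,"wz": 0,"grip": 7},{"dx": -8,"dy": 2.3,"dz": -9,"wx": 0,"wy": 0,"wz": 0,"grip": 7},{"dx": -12,"dy": 3.4,"dz": -9,"wx": 0,"wy": 0,"wz": 0,"grip": 7},{"dx": -15.4,"dy": 4.4,"dz": -9,"wx": 0,"wy": 0,"wz": 0,"grip": 7},{"dx": -15.4,"dy": 4.4,"dz": -9,"wx": 0,"wy": 0,"wz": 0,"grip": 7},{"dx": -15.4,"dy": 4.4,"dz": -9,"wx": 0,"wy": 0,"wz": 0,"grip": 7},{"dx": -15.4,"dy": 4.4,"dz": -9,"wx": 0,"wy": 0,"wz": 0,"grip": 7}]}}

```text
clock: 5.05
eef_pos: [0.6099, -0.0224, 0.19]
tool_rot: [0.206, 0.978, -0.0, -0.001]
ft_force: [0.6, 0.2, -0.4]
grip_width: 0.07
grasp_force: 0.0
```

Run:
```python
from h import *
print(monitor.get_obs()['eef_pos']); c,p,d=grab('wrist')
P=wpts(d,c['view'],[c['fovy'],c['cx'],c['cy']])
print('A boss',fit(P,(.451,0),.096,.118,.03),'flange',fit(P,(.451,0),.076,.094,.05))
print('die boss',fit(P,(.611,-.022),.064,.08,.03)); print('open rim',fit(P,(.587,.211),.074,.084,.055))
cv2.imwrite('pics/w2.png',p[...,::-1])
```

```text
[ 0.60994136 -0.02243769  0.19003737]
A boss (array([4.524e-01, 1.000e-04]), 0.0172, array([ 0.4578, -0.0017,  0.1024]), 1441) flange (array([4.532e-01, 2.000e-04]), 0.0449, array([ 0.4681, -0.005 ,  0.0806]), 6670)
die boss (array([ 0.6122, -0.0223]), 0.0174, array([ 0.6114, -0.0218,  0.0707]), 1653)
open rim (array([0.5889, 0.2111]), 0.0458, array([0.5871, 0.2076, 0.0774]), 2362)
```

View pics/w2.png

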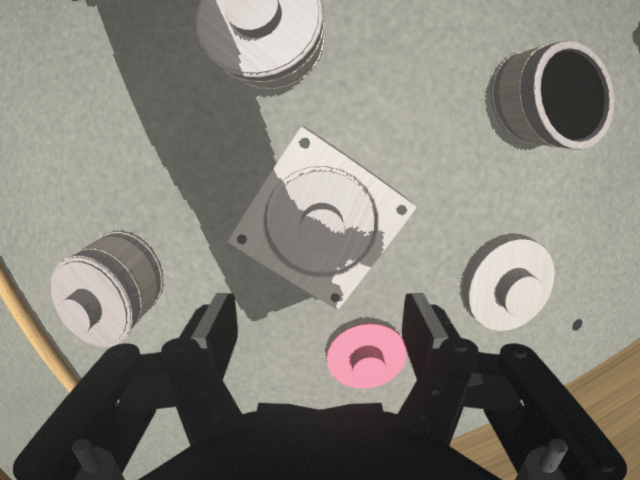

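The proud lid now lies flat, with its boss at 0.1024 m and flange at 0.0806 m. The die is centred at (322,220) with the steel lid's boss at (0.612, -0.0222); pink is clear at (367,355). Descending.

{"api": "arm_command", "payload": {"increments": [{"dx": -0.2,"dy": 0.1,"dz": 4,"wx": 0,"wy": 0,"wz": 0,"grip": 6},{"dx": -0.2,"dy": 0.1,"dz": 8,"wx": 0,"wy": 0,"wz": 0,"grip": 6},{"dx": -0.2,"dy": 0.1,"dz": 11,"wx": 0,"wy": 0,"wz": 0,"grip": 6},{"dx": -0.2,"dy": 0.1,"dz": 13,"wx": 0,"wy": 0,"wz": 0,"grip": 6},{"dx": -0.2,"dy": 0.1,"dz": 13.6,"wx": 0,"wy": 0,"wz": 0,"grip": 6},{"dx": -0.2,"dy": 0.1,"dz": 13.6,"wx": 0,"wy": 0,"wz": 0,"grip": 6},{"dx": -0.2,"dy": 0.1,"dz": 13.6,"wx": 0,"wy": 0,"wz": 0,"grip": 6}]}}

```text
clock: 5.8
eef_pos: [0.6142, -0.0224, 0.0562]
tool_rot: [0.206, 0.978, 0.0, 0.001]
ft_force: [0.1, 0.5, 0.5]
grip_width: 0.0597
grasp_force: 0.0
```

{"api": "arm_command", "payload": {"increments": [{"dx": 0,"dy": 0,"dz": 0,"wx": 0,"wy": 0,"wz": 0,"grip": 4},{"dx": 0,"dy": 0,"dz": 0,"wx": 0,"wy": 0,"wz": 0,"grip": 3},{"dx": 0,"dy": 0,"dz": 0,"wx": 0,"wy": 0,"wz": 0,"grip": 2},{"dx": 0,"dy": 0,"dz": 0,"wx": 0,"wy": 0,"wz": 0,"grip": 1},{"dx": 0,"dy": 0,"dz": 0,"wx": 0,"wy": 0,"wz": 0,"grip": 1},{"dx": 0,"dy": 0,"dz": 0,"wx": 0,"wy": 0,"wz": 0,"grip": 1}]}}

```text
clock: 6.4
eef_pos: [0.6146, -0.0224, 0.0563]
tool_rot: [0.206, 0.978, 0.0, 0.002]
ft_force: [-0.9, 0.2, 6.6]
grip_width: 0.0313
grasp_force: 59.6
```

{"api": "arm_command", "payload": {"increments": [{"dx": 0,"dy": 0,"dz": -0.5,"wx": 0,"wy": 0,"wz": 0,"grip": 1},{"dx": 0,"dy": 0,"dz": -1.5,"wx": 0,"wy": 0,"wz": 0,"grip": 1},{"dx": 0,"dy": 0,"dz": -4,"wx": 0,"wy": 0,"wz": 0,"grip": 1},{"dx": 0,"dy": 0,"dz": -8,"wx": 0,"wy": 0,"wz": 0,"grip": 1},{"dx": 0,"dy": 0,"dz": -12,"wx": 0,"wy": 0,"wz": 0,"grip": 1},{"dx": 0,"dy": 0,"dz": -12,"wx": 0,"wy": 0,"wz": 0,"grip": 1},{"dx": 0,"dy": 0,"dz": -12,"wx": 0,"wy": 0,"wz": 0,"grip": 1}]}}

```text
clock: 7.1
eef_pos: [0.6143, -0.0225, 0.1763]
tool_rot: [0.206, 0.978, 0.0, 0.002]
ft_force: [-0.0, 0.3, -1.1]
grip_width: 0.0311
grasp_force: 59.4
```

Run:
```python
from h import *
o=monitor.get_obs(); print(o['eef_pos'],o['grip_width'],o['ft_force']); c,p,d=grab('wrist')
P=wpts(d,c['view'],[c['fovy'],c['cx'],c['cy']])
print('open rim',fit(P,(.588,.211),.074,.084,.055))
e=o['eef_pos']; print('lid flange',fit(P,e,e[2]-.03,e[2]+.003,.06))
cv2.imwrite('pics/w3.png',p[...,::-1])
```

```text
[ 0.61425545 -0.02245675  0.1762799 ] 0.03107626143646015 [-0.02639798  0.27390333 -1.05978663]
open rim (array([0.5882, 0.2119]), 0.0463, array([0.5871, 0.207 , 0.0774]), 2497)
lid flange (array([ 0.6123, -0.022 ]), 0.0424, array([ 0.5996, -0.0166,  0.1689]), 14256)
```

View pics/w3.png

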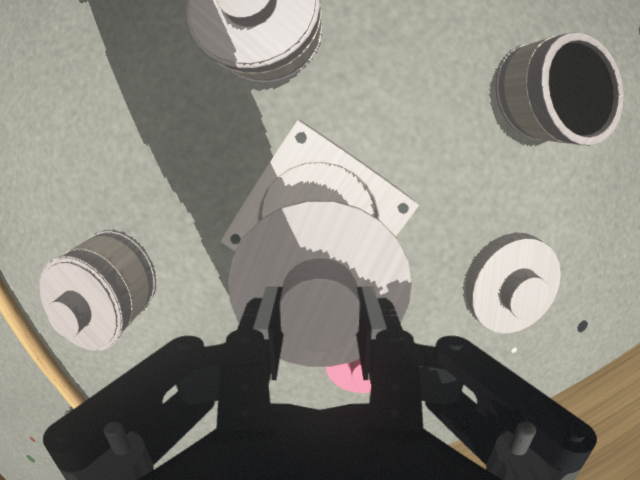

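The lid is held level, centred at (0.6123, -0.022), with its flange top 7 mm below TCP. The die below is empty. The open tin's centre is (0.588, 0.2115) in two views, so I move above it.

{"api": "arm_command", "payload": {"increments": [{"dx": 1.5,"dy": 2.6,"dz": 0,"wx": 0,"wy": 0,"wz": 0,"grip": 1},{"dx": 3.5,"dy": 6.1,"dz": 0,"wx": 0,"wy": 0,"wz": 0,"grip": 1},{"dx": 5.5,"dy": 9.6,"dz": 0,"wx": 0,"wy": 0,"wz": 0,"grip": 1},{"dx": 7.5,"dy": 13.1,"dz": 0,"wx": 0,"wy": 0,"wz": 0,"grip": 1},{"dx": 9.5,"dy": 16.6,"dz": 0,"wx": 0,"wy": 0,"wz": 0,"grip": 1},{"dx": 11,"dy": 19.3,"dz": 0,"wx": 0,"wy": 0,"wz": 0,"grip": 1},{"dx": 11.7,"dy": 20.4,"dz": 0,"wx": 0,"wy": 0,"wz": 0,"grip": 1},{"dx": 11.7,"dy": 20.4,"dz": 0,"wx": 0,"wy": 0,"wz": 0,"grip": 1},{"dx": 11.7,"dy": 20.4,"dz": 0,"wx": 0,"wy": 0,"wz": 0,"grip": 1}]}}

```text
clock: 8.05
eef_pos: [0.5882, 0.2104, 0.1732]
tool_rot: [0.207, 0.978, -0.001, -0.001]
ft_force: [0.5, -0.4, -1.4]
grip_width: 0.031
grasp_force: 59.5
```

Run:
```python
from h import *
o=monitor.get_obs(); e=o['eef_pos']; print(e,o['grip_width']); c,p,d=grab('wrist')
P=wpts(d,c['view'],[c['fovy'],c['cx'],c['cy']])
print('lid flange',fit(P,e,e[2]-.03,e[2]+.003,.06))
Q=P.reshape(-1,3); Q=Q[(abs(Q[:,2]-e[2]+.007)<.006)&(np.hypot(*(Q[:,:2]-e[:2]).T)<.05)]
print('normal',np.linalg.lstsq(np.c_[Q[:,:2],np.ones(len(Q))],Q[:,2],rcond=None)[0].round(3))
Q=P.reshape(-1,3); Q=Q[(abs(Q[:,2]-.078)<.004)&(np.hypot(Q[:,0]-.588,Q[:,1]-.2115)<.055)]; print('rim pts',len(Q))
# fit circle of known outer/inner radii: mid radius ~41.5 mm
from scipy.optimize import least_squares
r=least_squares(lambda s:np.hypot(Q[:,0]-s[0],Q[:,1]-s[1])-.0415,[.588,.2115]); print(r.x.round(4),r.cost)
for n in ['top']:
    c,p,d=grab(n); P=pts(d,c['view'],[c['fovy'],c['cx'],c['cy']]); print(n,fit(P,(.588,.2115),.15,.19,.05))
```

```text
[0.58821465 0.21041306 0.17319558] 0.031024391659010456
lid flange (array([0.5861, 0.2105]), 0.0424, array([0.5736, 0.2163, 0.1659]), 14280)
normal [-0.003 -0.001  0.168]
rim pts 1680
[0.5881 0.2118] 0.003455187672913221
top (array([0.585 , 0.2087]), 0.0416, array([0.5794, 0.1948, 0.1669]), 327)
```

{"api": "arm_command", "payload": {"increments": [{"dx": -0.14,"dy": 0.17,"dz": 2,"wx": 0,"wy": 0,"wz": 0,"grip": 1},{"dx": -0.14,"dy": 0.17,"dz": 4,"wx": 0,"wy": 0,"wz": 0,"grip": 1},{"dx": -0.14,"dy": 0.17,"dz": 6,"wx": 0,"wy": 0,"wz": 0,"grip": 1},{"dx": -0.14,"dy": 0.17,"dz": 6.8,"wx": 0,"wy": 0,"wz": 0,"grip": 1},{"dx": -0.14,"dy": 0.17,"dz": 6.8,"wx": 0,"wy": 0,"wz": 0,"grip": 1},{"dx": -0.14,"dy": 0.17,"dz": 6.8,"wx": 0,"wy": 0,"wz": 0,"grip": 1}]}}

```text
clock: 8.75
eef_pos: [0.5913, 0.2119, 0.1071]
tool_rot: [0.207, 0.978, 0.0, 0.0]
ft_force: [-0.8, 0.2, -0.5]
grip_width: 0.031
grasp_force: 59.5
```

{"api": "arm_command", "payload": {"increments": [{"dx": 0,"dy": 0,"dz": 0.2,"wx": 0,"wy": 0,"wz": 0,"grip": 1},{"dx": 0,"dy": 0,"dz": 0.4,"wx": 0,"wy": 0,"wz": 0,"grip": 1},{"dx": 0,"dy": 0,"dz": 0.6,"wx": 0,"wy": 0,"wz": 0,"grip": 1},{"dx": 0,"dy": 0,"dz": 0.6,"wx": 0,"wy": 0,"wz": 0,"grip": 1},{"dx": 0,"dy": 0,"dz": 0.6,"wx": 0,"wy": 0,"wz": 0,"grip": 1}]}}

```text
clock: 9.25
eef_pos: [0.5906, 0.2126, 0.1003]
tool_rot: [0.206, 0.978, 0.0, -0.0]
ft_force: [-0.9, 0.1, -1.1]
grip_width: 0.0308
grasp_force: 59.5
```

{"api": "arm_command", "payload": {"increments": [{"dx": 0,"dy": 0,"dz": 0.15,"wx": 0,"wy": 0,"wz": 0,"grip": 1},{"dx": 0,"dy": 0,"dz": 0.3,"wx": 0,"wy": 0,"wz": 0,"grip": 1},{"dx": 0,"dy": 0,"dz": 0.45,"wx": 0,"wy": 0,"wz": 0,"grip": 1},{"dx": 0,"dy": 0,"dz": 0.6,"wx": 0,"wy": 0,"wz": 0,"grip": 1},{"dx": 0,"dy": 0,"dz": 0.6,"wx": 0,"wy": 0,"wz": 0,"grip": 1}]}}

```text
clock: 9.75
eef_pos: [0.5907, 0.2125, 0.0957]
tool_rot: [0.206, 0.978, 0.0, 0.0]
ft_force: [-2.4, -1.5, 7.1]
grip_width: 0.0314
grasp_force: 60.1
```

{"api": "arm_command", "payload": {"increments": [{"dx": 0,"dy": 0,"dz": 0.1,"wx": 0,"wy": 0,"wz": 0,"grip": 1},{"dx": 0,"dy": 0,"dz": 0.2,"wx": 0,"wy": 0,"wz": 0,"grip": 1},{"dx": 0,"dy": 0,"dz": 0.3,"wx": 0,"wy": 0,"wz": 0,"grip": 1},{"dx": 0,"dy": 0,"dz": 0.3,"wx": 0,"wy": 0,"wz": 0,"grip": 1}]}}

```text
clock: 10.15
eef_pos: [0.5907, 0.2125, 0.0932]
tool_rot: [0.206, 0.978, 0.0, 0.001]
ft_force: [-3.0, -0.5, 8.7]
grip_width: 0.0306
grasp_force: 60.2
```

{"api": "arm_command", "payload": {"increments": [{"dx": 0,"dy": 0,"dz": 0.1,"wx": 0,"wy": 0,"wz": 0,"grip": 1},{"dx": 0,"dy": 0,"dz": 0.2,"wx": 0,"wy": 0,"wz": 0,"grip": 1},{"dx": 0,"dy": 0,"dz": 0.3,"wx": 0,"wy": 0,"wz": 0,"grip": 1},{"dx": 0,"dy": 0,"dz": 0.4,"wx": 0,"wy": 0,"wz": 0,"grip": 1},{"dx": 0,"dy": 0,"dz": 0.4,"wx": 0,"wy": 0,"wz": 0,"grip": 1}]}}

```text
clock: 10.65
eef_pos: [0.5907, 0.2125, 0.0892]
tool_rot: [0.206, 0.978, 0.0, 0.001]
ft_force: [-3.5, -1.1, 8.6]
grip_width: 0.0313
grasp_force: 60.2
```

{"api": "arm_command", "payload": {"increments": [{"dx": 0,"dy": 0,"dz": 0.1,"wx": 0,"wy": 0,"wz": 0,"grip": 1},{"dx": 0,"dy": 0,"dz": 0.15,"wx": 0,"wy": 0,"wz": 0,"grip": 1},{"dx": 0,"dy": 0,"dz": 0.15,"wx": 0,"wy": 0,"wz": 0,"grip": 1}]}}

```text
clock: 10.95
eef_pos: [0.5907, 0.2125, 0.0883]
tool_rot: [0.206, 0.978, 0.0, 0.001]
ft_force: [-4.1, -0.7, 11.1]
grip_width: 0.0314
grasp_force: 60.7
```

{"api": "arm_command", "payload": {"increments": [{"dx": 0,"dy": 0,"dz": 0.1,"wx": 0,"wy": 0,"wz": 0,"grip": 1},{"dx": 0,"dy": 0,"dz": 0.1,"wx": 0,"wy": 0,"wz": 0,"grip": 1}]}}

```text
clock: 11.15
eef_pos: [0.5907, 0.2125, 0.0883]
tool_rot: [0.206, 0.978, 0.001, 0.001]
ft_force: [-6.4, -1.9, 15.8]
grip_width: 0.0307
grasp_force: 61.0
```

{"api": "arm_command", "payload": {"increments": [{"dx": 0,"dy": 0,"dz": -0.1,"wx": 0,"wy": 0,"wz": 0,"grip": 1},{"dx": 0,"dy": 0,"dz": -0.1,"wx": 0,"wy": 0,"wz": 0,"grip": 4},{"dx": 0,"dy": 0,"dz": -0.1,"wx": 0,"wy": 0,"wz": 0,"grip": 5.5},{"dx": 0,"dy": 0,"dz": -0.1,"wx": 0,"wy": 0,"wz": 0,"grip": 5.5},{"dx": 0,"dy": 0,"dz": -2,"wx": 0,"wy": 0,"wz": 0,"grip": 5.5},{"dx": 0,"dy": 0,"dz": -5,"wx": 0,"wy": 0,"wz": 0,"grip": 5.5},{"dx": 0,"dy": 0,"dz": -9,"wx": 0,"wy": 0,"wz": 0,"grip": 0},{"dx": 0,"dy": 0,"dz": -10,"wx": 0,"wy": 0,"wz": 0,"grip": 0},{"dx": 0,"dy": 0,"dz": -10,"wx": 0,"wy": 0,"wz": 0,"grip": 0},{"dx": 0,"dy": 0,"dz": -10,"wx": 0,"wy": 0,"wz": 0,"grip": 0}]}}

```text
clock: 12.15
eef_pos: [0.5901, 0.2123, 0.1835]
tool_rot: [0.206, 0.978, -0.0, -0.001]
ft_force: [-0.7, -0.1, 0.1]
grip_width: -0.0
grasp_force: 0.0
```

Run:
```python
from h import *
o=monitor.get_obs(); e=o['eef_pos']; print(e,o['grip_width']); c,p,d=grab('wrist')
P=wpts(d,c['view'],[c['fovy'],c['cx'],c['cy']])
print('boss',fit(P,(.588,.212),.096,.112,.03),'flange',fit(P,(.588,.212),.0775,.09,.05))
cv2.imwrite('pics/w4.png',p[...,::-1])
```

```text
[0.59014932 0.21225267 0.18345264] -2.686097564638803e-06
boss (array([0.5887, 0.2129]), 0.0174, array([0.5878, 0.2135, 0.1026]), 2215) flange (array([0.5881, 0.2119]), 0.0447, array([0.5843, 0.2137, 0.0807]), 9107)
```

View pics/w4.png

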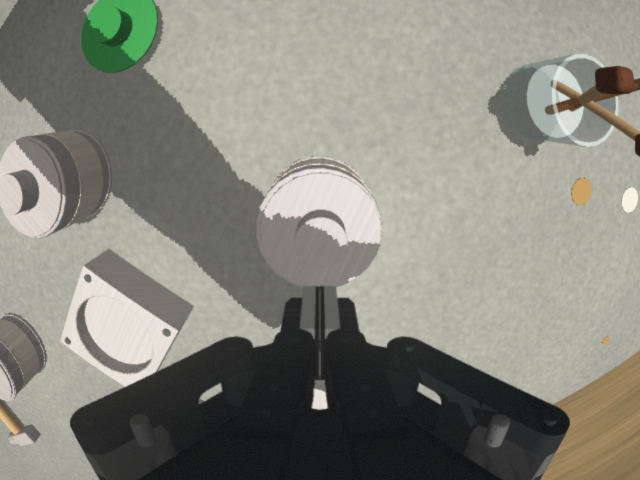

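The lid lies flat and centred on the tin at (320,225), with its boss at 0.1026 m and flange at 0.0807 m, matching the proud lid's home heights. The die is empty and the gripper is clear, so I hand in.

```bash
python3 -c "
from h import *
print(job.job_done())"
```

```text
the job is handed in; nothing more can be done
None
```

I pressed both lids fully home, about 64 mm above their tins' origins, and handed the job in at about 12 s on the clock; the hand-in returned no verdict, and I saw no contact with the bystanders.

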